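Return a stray screw cap to its bin in a covered lab parts carousel and shut the carousel

ROBOT

A 6-joint arm with a two-finger parallel gripper is mounted at the origin on the work surface. World frame = base frame: x ahead of the robot, y to its left, z up, the work surface at z = 0. Lengths are in m, angles in rad, forces in N, time in s.
With the tool pointing down it reaches from about 0.25 to 0.8 m from the base axis. Payload 8.5 kg.
Tool frame: the origin (TCP) lies between the finger pads; the fingertips stand 25 mm ahead of it and the grasp point (between the pads) lies 6 mm ahead of it (bot.tip_extent is the distance from the TCP to the fingertips, in m); x points along the fingers, z is the direction in which the jaws open and shut, and the axes are right-handed (so a half turn about x gives the same grasp; the last joint's range is limited). The gripper opens to 85 mm and grips with 20 to 120 N. Pads are 22 mm wide; open, the fingers measure 114 mm over their backs; the gripper's body (76 mm by 85 mm) begins 54 mm behind the grasp point. The pads swing forward as they close: fully open they stand 13 mm farther back than shut.
Start: joints at [-1.116, 0.238, -0.013, 1.319, 0, 1.571], TCP at [0.231, -0.472, 0.232] pointing down, gripper open.
Joint ranges: [-2.66, 2.66], [-1.03, 1.9], [-1.14, 1.46], [-1.82, 2.27], [-1.45, 1.34], [-3.14, 3.14]. Speed limits (rad/s): [2.22, 2.22, 2.79, 3.14, 3.14, 3.14].

INTERFACE

Orientations are given as a unit quaternion [x, y, z, w].
In Python, from workcell import readout, viewer, job, models, bot gives the robot as it stands. The module is installed in compiled form; this text tells all that it offers.
- The arm moves only by the tool carry_out, never from a script. Its argument "motion" is text: rows parted by semicolons, each of 5 numbers parted by spaces: the shift along the tool's x, y, z in cm, then the turn about the tool's x in degrees, then the opening in per cent of the stroke, from 0 (shut) to 100 (fully open). A call has 1 to 5 rows; each row is the pose to reach, as a shift and turn from the pose measured when the call began, along the tool's axes at that moment; what a row does not reach only later rows make up. A row lasts 1/10 s, in which the tool goes at most 50 mm and 8.59 degrees, less where a joint would pass 70% of its speed; a pose out of reach is approached as far as the arm can. A call with a gripper value outside its range is refused whole. The fingers move at their own pace and stop on an object; "newtons" is the grip in N (left out, the last holds). Time passes only in rows, so rows that repeat a pose let the fingers close. It gives the time, the measured TCP pose, the force and the opening at its end, in the units of the state.
- readout.sense(): the state, without advancing time (a new reading comes with each control period).
- viewer.camera(name): name is "scene" or "side" or "wrist"; returns a dict with "frame" (480x640x3 uint8, blue, green, red), "range_z" (480x640 float32, m along the optical axis (not along the pixel's ray), 0 where there is no reading), "fov_y" (degrees; the focal length in pixels is half the picture's height over the tangent of half this angle, whatever the lens; pixels are square), "cx", "cy" (the principal point, pixels), "k1" (the pictures are not rectified: a ray, as slopes to the right and down, at radius r is drawn at 1 + k1 r^2 times it, then the intrinsics apply), "extrinsics" (4x4, takes a point from camera to world coordinates). Camera axes: x right, y up, looking along -z (the intrinsics and any distortion apply to the point x, -y, -z); pixel columns grow to the right and rows downward; lengths in m; the calibration is good to about 2 mm. A picture is of the moment at which its call begins.
- job.close_job(): hands the job in, once; it reports no verdict.
Trained networks look in a picture, given as the dict that the camera call returned (one of the last four; its "shot" number tells which), for a name from the list of things; names that differ only in an ending like _2 or _b are one class to them, and where a whole thing is asked for, a point or a joint stands for the part that bears it (a point fixed in the world has none). Each returns a list of dicts, best first, with "conf" (0 to 1); they miss things now and then, are a little off and sometimes report something else, mostly with a low value. They report only what shows in the picture. A call takes as long as a camera call. They do not tell look-alikes from the thing itself.
- models.masks_of(picture, target): "pixels" (480x640 bool, what is visible of it).
- models.mark_of(picture, target): "centre" ([x, y, z] in m, in the coordinates of the camera as it stood for that picture, good to about 4 mm: a listed point, or the origin of a listed thing).
The state is a dict: "clock": time; "joint_positions": joint angles; "joint_vel": joint speeds; "effort": joint torques, N m; "tool_pos": TCP position; "ee_rot": TCP orientation; "ft_force": force on the tool from outside, world axes, zero at the start; "ft_torque": the same for the moment, N m; "width": opening from 0.0 (shut) to 1.0 (fully open).
Only numpy, scipy, OpenCV 4.12 (cv2) and the standard library are available. Lean on these libraries where they do the work, as an engineer would, in place of code of your own. Each camera call takes 0.05 s, during which the arm holds its last target. There are 200 camera calls.

TASK

A clean white screw cap has been left lying on the bench. Turn the covered parts carousel until the bin that holds caps of the very same size sits squarely under the opening in the clear cover and drop the cap in there, then turn the carousel on until its flat closed sector shuts the opening completely. Leave everything else on the bench where it stands.

Things in the scene. Friction and masses are not known exactly. Their poses are not given: they have to be found in the camera images.
- cap_center (a point): the stray cap: a white plastic screw cap with a finely ribbed skirt, 32 mm in diameter and 15 mm tall, 10 to 18 g, lying flat on the bench with its closed top up, to the robot's right of the carousel. The point is its centre, 7.5 mm above its underside.
- axle (a point): vertical axis of the parts carousel, at its cover's top face, 80 mm above the bench. Round white housing fixed to the bench, 284 mm across, 80 mm tall, clear flat cover; in it turns a steel tray of six 60 degree wedge bins: one closed on top, five open with two white parts in each (32 mm caps, 21 mm caps, flanged stoppers, square cuvettes, stir bars), seen through the cover.
- opening (a point): centre of the loading opening in the fixed cover, 85 mm from the axis, 80 mm above the bench, roughly on the robot's side. The opening is a sector 44 degrees wide, from 34 to 128 mm from the axis, edged with bright metal strips that rise to 83 mm. Only the bin beneath it can be reached.
- cap_bin (a point): centre of the floor of the bin that holds two more 32 mm caps, 85 mm from the axis, 26 mm above the bench; it turns with the tray and is squarely under the opening when straight below opening. Bins reach from 22 to 132 mm from the axis; their 2 mm walls are 46 mm high.
- closed_sector (a point): centre of the closed sector of the tray, a flat grey 60 degree plate, 85 mm from the axis, 73.5 mm above the bench; it turns with the tray and shuts the opening when straight below opening. Seen from above it lies 120 degrees anticlockwise from the bin of 32 mm caps, and the crank arm points over it.
- grip (a point): mid-height of the crank's upright black grip: 18 mm in diameter, 93 to 137 mm above the bench (this point 117), 55 mm from the axis. It spins freely on a flat crank arm (top 92 mm above the bench, boss on the axis 97) above the cover, fixed to the tray. Pinch it from above and carry it round the axis, either way, the gripper's heading unchanged; about 1.5 N moves it.
- carousel (a joint): angle of the tray from where it began, in rad, growing anticlockwise seen from above; no end stops; it turns stiffly and stays where it is left.
- bottle: bystander: glass bottle, 62 mm in diameter, 130 mm tall, loose; origin at the centre of its underside.
- beaker: bystander: glass beaker, 70 mm in diameter, 90 mm tall, loose; origin at the centre of its underside.
- marker: bystander: white marker pen with a black cap, 135 mm long, 15 mm thick, lying loose; origin near its middle, on the bench; its x axis runs along the pen.
Things that resemble listed ones, but are neither listed nor needed, are in the scene too. What is shaped like the part that bears cap_center but blue or red is not meant.

How it is judged:
By the outcome, as a careful person would: the job done as asked, in the order asked, and still so for the second after the job is handed in, with the robot touching nothing.
It also fails if it takes over 61 s, if anything falls off the work surface, if the arm or the gripper's body presses on something with over 40 N, if the wrist force passes 120 N, or if a joint passes its speed limit or range.

## Working session

There is one attempt and no reset: what is moved stays moved. The work goes in short steps, Python scripts to look and compute and a tool call to move; the robot and the scene stay as the last step left them, time stands still between calls to the robot, and variables do not carry over. Pictures are saved under pics/ and viewed, about 8 in all and at most 12, crops included, and the job is handed in when it is done.

Besides the shell and the picture viewer there is one more tool, called after "Emit:" as name(argument=value, ...) on one line, values as JSON. carry_out: Moves the arm, as the interface text tells. Its arguments: {"type":"object","properties":{"motion":{"type":"string"},"newtons":{"type":"number"}},"required":["motion"]}

```bash
mkdir -p pics
cat > h.py <<'E'
import numpy as np, cv2
from workcell import readout, viewer, job, models, bot
from scipy.spatial.transform import Rotation as R
def w(p,c):
    E=np.array(p["extrinsics"]); return E[:3,:3]@np.array(c)+E[:3,3]
def marks(p,names,n=3):
    for t in names:
        print(t,[(np.round(w(p,m["centre"]),4).tolist(),round(m["conf"],2)) for m in models.mark_of(p,t)[:n]])
def project(p,X):
    E=np.array(p["extrinsics"]); c=(np.asarray(X)-E[:3,3])@E[:3,:3]
    f=240/np.tan(np.radians(p["fov_y"]/2)); s=np.array([c[0]/-c[2],-c[1]/-c[2]]); s=s*(1+p["k1"]*(s@s))
    return s*f+[p["cx"],p["cy"]]
def unproj(p,u,v,z):
    f=240/np.tan(np.radians(p["fov_y"]/2)); d=np.array([(u-p["cx"])/f,(v-p["cy"])/f]); s=d.copy()
    for _ in range(20): s=d/(1+p["k1"]*(s@s))
    E=np.array(p["extrinsics"]); r=E[:3,:3]@[s[0],-s[1],-1]; return E[:3,3]+r*(z-E[2,3])/r[2]
def state():
    s=readout.sense(); print(round(s["clock"],2),np.round(s["tool_pos"],4),"w",round(s["width"],3),"F",np.round(s["ft_force"],1))
    M=R.from_quat(s["ee_rot"]).as_matrix(); print("x,y,z axes",np.round(M.T,3).tolist()); return s,M
def shift(X): # cm in tool axes to bring TCP to X
    s,M=state(); d=M.T@(np.array(X)-s["tool_pos"])*100; print("shift cm",np.round(d,2)); return d
E
python3 - <<'E'
from h import *
state()
N=["cap_center","axle","opening","cap_bin","closed_sector","grip","bottle","beaker","marker"]
for c in ["scene","side","wrist"]:
    p=viewer.camera(c); cv2.imwrite(f"pics/{c}0.png",p["frame"]); print(c); marks(p,N)
E
```

```text
0.0 [ 0.2304 -0.4713  0.2319] w 1.0 F [-0.2 -0.8 -0.1]
x,y,z axes [[-0.001, 0.001, -1.0], [0.898, 0.439, -0.0], [0.439, -0.898, -0.001]]
scene
cap_center [([0.4614, -0.4169, 0.0114], 0.77), ([0.4874, -0.246, 0.0075], 0.73), ([0.5231, -0.4027, 0.0094], 0.71)]
axle [([0.5644, 0.0813, 0.082], 0.58)]
opening [([0.4858, 0.0452, 0.0823], 0.63)]
cap_bin []
closed_sector [([0.5334, 0.1649, 0.0708], 0.75)]
grip [([0.541, 0.1326, 0.1161], 0.53)]
bottle [([0.6866, -0.2148, 0.0009], 0.84)]
beaker [([0.6401, -0.3499, 0.0002], 0.89)]
marker [([0.3072, -0.2344, 0.002], 0.51)]
side
cap_center [([0.5278, -0.4036, 0.0094], 0.79), ([0.4582, -0.4183, 0.0059], 0.57)]
axle [([0.5589, 0.0773, 0.081], 0.69)]
opening []
cap_bin []
closed_sector [([0.5321, 0.1638, 0.0708], 0.9)]
grip [([0.5422, 0.1332, 0.1163], 0.59)]
bottle []
beaker [([0.6424, -0.3488, -0.0042], 0.56)]
marker [([0.3091, -0.2335, -0.0], 0.71), ([0.4866, 0.0398, 0.0773], 0.42)]
wrist
cap_center []
axle []
opening []
cap_bin []
closed_sector []
grip []
bottle []
beaker []
marker []
```

View pics/scene0.png

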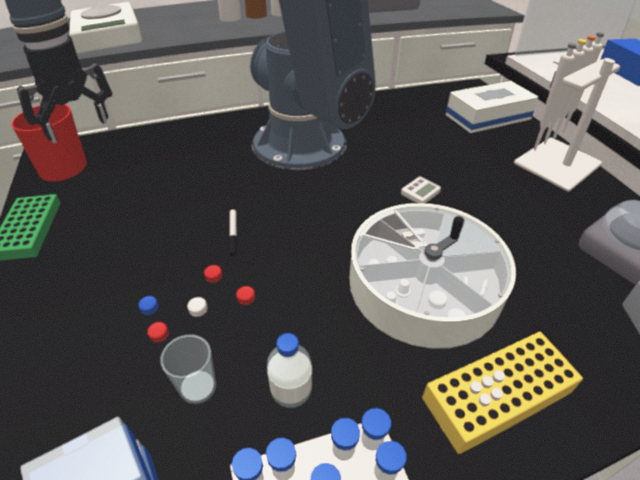

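View pics/side0.png

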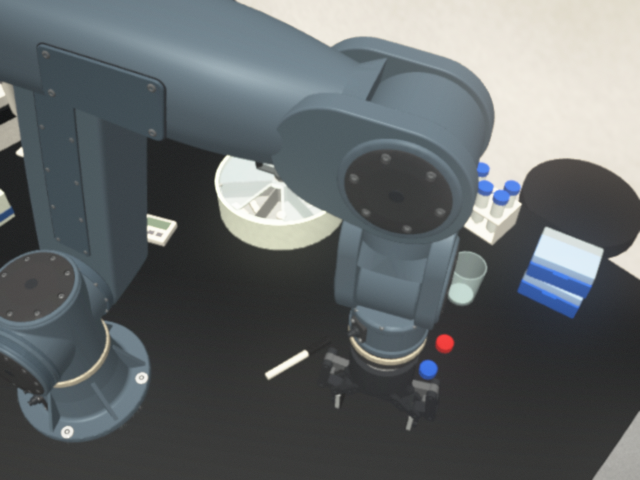

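The scene view shows one white cap at about (197,307), with red and blue caps around it. The carousel is centred near (433,250), and the crank grip is at (457,228). The side view is mostly blocked by the arm. I'll head for the grip and take a closer look from there.

Emit:
carry_out(motion="-3 20 -14.8 -42 100;-3 20 -14.8 -42 100;-3 20 -14.8 -42 100;-3 20 -14.8 -42 100;-3 20 -14.8 -42 100")

```text
clock: 2.0
tool_pos: [0.3454, -0.2496, 0.2628]
ee_rot: [0.133, 0.694, -0.133, 0.695]
ft_force: [1.6, -0.1, 0.5]
width: 1.002
```

```bash
cat >> h.py <<'E'
def plan(X,head=None):
    d=shift(X); s,M=state(); h=np.degrees(np.arctan2(M[1,2],M[0,2]))
    print("heading",round(h,1), "turn", None if head is None else round(-((head-h+180)%360-180),1))
E
python3 - <<'E'
from h import *
plan([0.50,0.10,0.33],25)
p=viewer.camera("wrist"); s=readout.sense(); print("cam",np.round(np.array(p["extrinsics"]),3).tolist(),p["fov_y"])
p=viewer.camera("scene"); print("white cap",unproj(p,197.5,303,0.015))
for n,u,v in [("r",157,328),("r",246,292),("r",213,270),("b",148,302)]: print(n,unproj(p,u,v,.015))
E
```

```text
2.0 [ 0.3454 -0.2496  0.2628] w 1.002 F [ 1.6 -0.1  0.5]
x,y,z axes [[0.001, -0.0, -1.0], [0.369, 0.93, -0.0], [0.93, -0.369, 0.001]]
shift cm [-6.72 38.2   1.49]
2.0 [ 0.3454 -0.2496  0.2628] w 1.002 F [ 1.6 -0.1  0.5]
x,y,z axes [[0.001, -0.0, -1.0], [0.369, 0.93, -0.0], [0.93, -0.369, 0.001]]
heading -21.6 turn -46.6
cam [[0.929, 0.354, 0.107, 0.372], [-0.37, 0.889, 0.27, -0.18], [-0.0, -0.291, 0.957, 0.404], [0.0, 0.0, 0.0, 1.0]] 59.72643063534615
white cap [ 0.4878653  -0.32848955  0.015     ]
r [ 0.52139799 -0.40110293  0.015     ]
r [ 0.48877247 -0.24161032  0.015     ]
r [ 0.41691725 -0.29058027  0.015     ]
b [ 0.45942841 -0.4132364   0.015     ]
```

Emit:
carry_out(motion="-4 24 2.3 -43 100;-4 24 2.3 -43 100;-4 24 2.3 -43 100;-4 24 2.3 -43 100;-4 24 2.3 -43 100")

```text
clock: 2.6
tool_pos: [0.4564, -0.0302, 0.3043]
ee_rot: [-0.131, 0.694, 0.131, 0.696]
ft_force: [0.9, -1.3, -0.1]
width: 1.003
```

Run:
```python
from h import *
plan([0.541,0.133,0.33],25)
```

```text
2.6 [ 0.4564 -0.0302  0.3043] w 1.003 F [ 0.9 -1.3 -0.1]
x,y,z axes [[0.003, 0.0, -1.0], [-0.364, 0.932, -0.001], [0.932, 0.364, 0.002]]
shift cm [-2.55 12.13 13.83]
2.6 [ 0.4564 -0.0302  0.3043] w 1.003 F [ 0.9 -1.3 -0.1]
x,y,z axes [[0.003, 0.0, -1.0], [-0.364, 0.932, -0.001], [0.932, 0.364, 0.002]]
heading 21.3 turn -3.7
```

Emit:
carry_out(motion="-2.5 12.1 13.8 -3.7 100;-2.5 12.1 13.8 -3.7 100;-2.5 12.1 13.8 -3.7 100;-2.5 12.1 13.8 -3.7 100;-2.5 12.1 13.8 -3.7 100")

```text
clock: 3.1
tool_pos: [0.5428, 0.1361, 0.3287]
ee_rot: [-0.154, 0.689, 0.154, 0.691]
ft_force: [-0.7, 0.1, -1.0]
width: 1.002
```

Run:
```python
from h import *
p=viewer.camera("wrist"); cv2.imwrite("pics/w1.png",p["frame"]); marks(p,["axle","opening","cap_bin","closed_sector","grip"],2)
np.savez("w1.npz",**{k:p[k] for k in ["extrinsics","fov_y","cx","cy","k1"]})
plan([0.541,0.133,0.2],25)
for n,X in [("axle",[.562,.079,.08]),("op",[.486,.043,.08]),("grip",[.541,.133,.117])]: print(n,project(p,X))
```

```text
axle [([0.5601, 0.0814, 0.0776], 0.89)]
opening []
cap_bin [([0.6854, -0.2134, -0.0015], 0.2)]
closed_sector []
grip [([0.5443, 0.1327, 0.1131], 0.73)]
3.4 [0.5405 0.1315 0.3297] w 1.003 F [-0.   0.9  0. ]
x,y,z axes [[0.003, 0.0, -1.0], [-0.422, 0.907, -0.001], [0.907, 0.422, 0.002]]
shift cm [12.97  0.13  0.08]
3.4 [0.5405 0.1315 0.3297] w 1.003 F [-0.   0.9  0. ]
x,y,z axes [[0.003, 0.0, -1.0], [-0.422, 0.907, -0.001], [0.907, 0.422, 0.002]]
heading 24.9 turn -0.1
axle [308.06993311 261.50926648]
op [223.05203222 261.81870146]
grip [311.67331535 212.07048293]
```

View pics/w1.png

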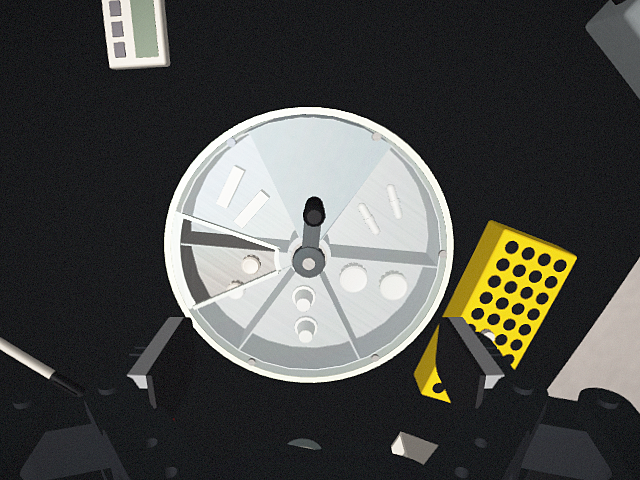

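The wrist view shows the carousel from above. The boss is at (308,262) and the grip top near (314,205). The opening is on the left, bounded by (278,250)–(180,213) and (275,271)–(190,306). The large caps are at (353,278) and (392,284), and the closed sector is at the top.

Run:
```python
from h import *
p={k:v for k,v in np.load("w1.npz").items()}
im=cv2.imread("pics/w1.png"); a=unproj(p,308.5,262.5,.097); print("axle",a)
# rim fit: project circle r .142 at z .08 check
def ang(u,v,z): X=unproj(p,u,v,z)-a; return round(np.degrees(np.arctan2(X[1],X[0])),1), round(np.hypot(X[0],X[1]),4)
for n,u,v,z in [("op1in",278,250,.083),("op1out",180,213,.083),("op2in",275,271,.083),("op2out",190,306,.083),("cs1",250,150,.0735),("cs2",391,150,.0735),("grip",314,203,.137),("capA",353,275,.041),("capB",392,282,.041),("rimT",309,107,.08),("rimB",308,382,.08),("rimL",165,243,.08),("rimR",453,243,.08),("w1",437,267,.072),("w2",357,358,.072),("w3",241,350,.072)]: print(n,ang(u,v,z),unproj(p,u,v,z).round(4))
cv2.imwrite("pics/w1c.png",cv2.resize(im[100:390,160:460],None,fx=2,fy=2,interpolation=cv2.INTER_CUBIC))
```

```text
axle [0.56052768 0.08372271 0.097     ]
op1in (np.float64(-169.9), np.float64(0.0308)) [0.5302 0.0783 0.083 ]
op1out (np.float64(-175.0), np.float64(0.1303)) [0.4307 0.0724 0.083 ]
op2in (np.float64(-132.4), np.float64(0.036)) [0.5362 0.0572 0.083 ]
op2out (np.float64(-131.7), np.float64(0.1319)) [ 0.4727 -0.0148  0.083 ]
cs1 (np.float64(143.0), np.float64(0.116)) [0.4678 0.1535 0.0735]
cs2 (np.float64(78.2), np.float64(0.1283)) [0.5867 0.2093 0.0735]
grip (np.float64(110.5), np.float64(0.065)) [0.5378 0.1446 0.137 ]
capA (np.float64(-10.3), np.float64(0.0588)) [0.6183 0.0732 0.041 ]
capB (np.float64(0.2), np.float64(0.1007)) [0.6612 0.084  0.041 ]
rimT (np.float64(114.8), np.float64(0.1407)) [0.5015 0.2115 0.08  ]
rimB (np.float64(-65.5), np.float64(0.1441)) [ 0.6204 -0.0474  0.08  ]
rimL (np.float64(-160.6), np.float64(0.1418)) [0.4268 0.0367 0.08  ]
rimR (np.float64(30.8), np.float64(0.1423)) [0.6828 0.1566 0.08  ]
w1 (np.float64(19.1), np.float64(0.131)) [0.6844 0.1266 0.072 ]
w2 (np.float64(-41.3), np.float64(0.1299)) [ 0.6581 -0.0021  0.072 ]
w3 (np.float64(-99.0), np.float64(0.1319)) [ 0.5398 -0.0466  0.072 ]
```

View pics/w1c.png

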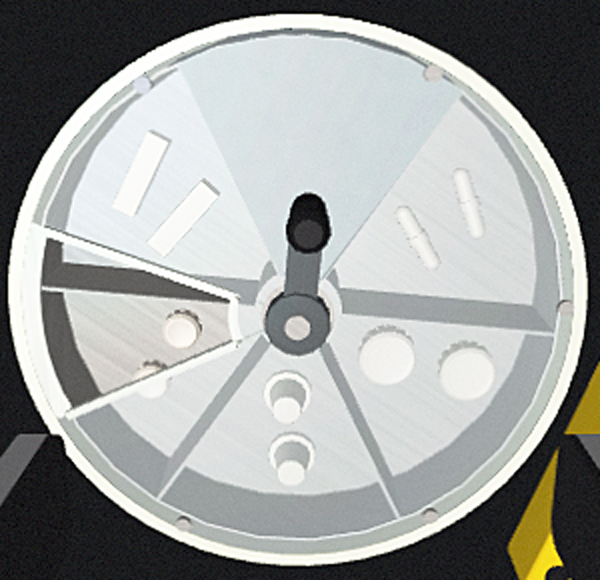

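Emit:
carry_out(motion="10 0.1 0.3 0 60;15 0.1 0.3 0 60;20 0.1 0.3 0 60;20 0.1 0.3 0 60;20 0.1 0.3 0 60", newtons=40)

```text
clock: 3.9
tool_pos: [0.5388, 0.1315, 0.1243]
ee_rot: [-0.152, 0.693, 0.152, 0.688]
ft_force: [-0.6, 0.2, -0.6]
width: 0.598
```

Run:
```python
from h import *
plan([0.543,0.134,0.130],25)
```

```text
3.9 [0.5388 0.1315 0.1243] w 0.598 F [-0.6  0.2 -0.6]
x,y,z axes [[-0.008, -0.003, -1.0], [-0.42, 0.907, 0.001], [0.907, 0.42, -0.008]]
shift cm [-0.57  0.05  0.48]
3.9 [0.5388 0.1315 0.1243] w 0.598 F [-0.6  0.2 -0.6]
x,y,z axes [[-0.008, -0.003, -1.0], [-0.42, 0.907, 0.001], [0.907, 0.42, -0.008]]
heading 24.8 turn -0.2
```

Emit:
carry_out(motion="-0.5 0 0.4 0 60;-0.5 0 0.4 0 0;-0.5 0 0.4 0 0;-0.5 0 0.4 0 0;-0.5 0 0.4 0 0", newtons=40)

```text
clock: 4.4
tool_pos: [0.5442, 0.1335, 0.132]
ee_rot: [-0.153, 0.692, 0.152, 0.689]
ft_force: [-0.6, -1.9, 8.9]
width: 0.177
```

```bash
cat >> h.py <<'E'
def arc(a0,a1,n,ax,z,r=.055):
    """rows per 5 in tool axes relative to the pose at start of each call, aiming to nominal arc"""
    s,M=state(); p=s["tool_pos"]
    X=lambda t: np.array([ax[0]+r*np.cos(np.radians(t)),ax[1]+r*np.sin(np.radians(t)),z])
    ts=np.linspace(a0,a1,n+1)
    for i in range(0,n,5):
        o=p if i==0 else X(ts[i])
        print("; ".join("%.1f %.1f %.1f"%tuple(M.T@(X(t)-o)*100) for t in ts[i+1:i+6]))
E
python3 - <<'E'
from h import *
s,M=state(); v=s["tool_pos"][:2]-[.561,.082]; print(np.hypot(*v),np.degrees(np.arctan2(v[1],v[0])))
arc(108.9,-33.4,20,(.561,.082),.1295)
E
```

```text
4.4 [0.5442 0.1335 0.132 ] w 0.177 F [-0.6 -1.9  8.9]
x,y,z axes [[-0.003, -0.002, -1.0], [-0.42, 0.907, -0.0], [0.907, 0.42, -0.003]]
0.054143729733068684 108.09431618061495
4.4 [0.5442 0.1335 0.132 ] w 0.177 F [-0.6 -1.9  8.9]
x,y,z axes [[-0.003, -0.002, -1.0], [-0.42, 0.907, -0.0], [0.907, 0.42, -0.003]]
0.3 -0.0 0.6; 0.3 -0.2 1.3; 0.2 -0.5 1.9; 0.2 -0.8 2.5; 0.2 -1.3 3.0
-0.0 -0.5 0.5; -0.0 -1.0 0.9; -0.0 -1.6 1.2; -0.0 -2.2 1.5; -0.0 -2.9 1.7
-0.0 -0.7 0.1; 0.0 -1.4 0.1; 0.0 -2.0 0.1; 0.0 -2.7 -0.1; 0.0 -3.3 -0.3
0.0 -0.6 -0.3; 0.0 -1.2 -0.7; 0.0 -1.7 -1.1; 0.0 -2.2 -1.6; 0.0 -2.6 -2.2
```

Emit:
carry_out(motion="0 0 0.6 0 0;0 -0.2 1.3 0 0;0 -0.5 1.9 0 0;0 -0.8 2.5 0 0;0 -1.3 3.0 0 0", newtons=40)

```text
clock: 4.9
tool_pos: [0.5772, 0.1342, 0.1323]
ee_rot: [-0.153, 0.692, 0.152, 0.689]
ft_force: [-2.3, -0.4, -2.7]
width: 0.18
```

Run:
```python
from h import *
s,M=state(); v=s["tool_pos"][:2]-[.561,.082]; a=np.degrees(np.arctan2(v[1],v[0])); print(np.hypot(*v),a)
arc(73.3,-33.4,15,(.561,.082),.1295)
```

```text
4.9 [0.5772 0.1342 0.1323] w 0.18 F [-2.3 -0.4 -2.7]
x,y,z axes [[-0.003, -0.002, -1.0], [-0.42, 0.907, -0.0], [0.907, 0.42, -0.003]]
0.05468514000848225 72.7241243505755
4.9 [0.5772 0.1342 0.1323] w 0.18 F [-2.3 -0.4 -2.7]
x,y,z axes [[-0.003, -0.002, -1.0], [-0.42, 0.907, -0.0], [0.907, 0.42, -0.003]]
0.3 -0.4 0.5; 0.3 -1.0 0.9; 0.3 -1.5 1.2; 0.3 -2.2 1.5; 0.3 -2.8 1.7
-0.0 -0.7 0.1; 0.0 -1.4 0.1; 0.0 -2.0 0.1; 0.0 -2.7 -0.1; 0.0 -3.3 -0.3
0.0 -0.6 -0.3; 0.0 -1.2 -0.7; 0.0 -1.7 -1.1; 0.0 -2.2 -1.6; 0.0 -2.6 -2.2
```

Tracking is very good, so I'll continue with two calls.

Emit:
carry_out(motion="0 -0.4 0.5 0 0;0 -1.0 0.9 0 0;0 -1.5 1.2 0 0;0 -2.2 1.5 0 0;0 -2.8 1.7 0 0")

```text
clock: 5.4
tool_pos: [0.6049, 0.1156, 0.1323]
ee_rot: [-0.152, 0.692, 0.152, 0.689]
ft_force: [-3.2, -1.7, -2.5]
width: 0.175
```

Emit:
carry_out(motion="0 -0.7 0.1 0 0;0 -1.4 0.1 0 0;0 -2.0 0.1 0 0;0 -2.7 -0.1 0 0;0 -3.3 -0.3 0 0")

```text
clock: 5.9
tool_pos: [0.6167, 0.084, 0.1324]
ee_rot: [-0.152, 0.691, 0.152, 0.69]
ft_force: [-0.3, 2.0, -5.4]
width: 0.174
```

Run:
```python
from h import *
s,M=state(); v=s["tool_pos"][:2]-[.561,.082]; a=np.degrees(np.arctan2(v[1],v[0])); print(np.hypot(*v),a)
arc(2.2,-33.4,5,(.561,.082),.1295)
```

```text
5.9 [0.6167 0.084  0.1324] w 0.174 F [-0.3  2.  -5.4]
x,y,z axes [[-0.002, -0.001, -1.0], [-0.42, 0.907, -0.0], [0.907, 0.42, -0.002]]
0.05574024071994305 2.0916603672282954
5.9 [0.6167 0.084  0.1324] w 0.174 F [-0.3  2.  -5.4]
x,y,z axes [[-0.002, -0.001, -1.0], [-0.42, 0.907, -0.0], [0.907, 0.42, -0.002]]
0.3 -0.6 -0.4; 0.3 -1.1 -0.7; 0.3 -1.7 -1.2; 0.3 -2.1 -1.7; 0.3 -2.5 -2.2
```

Emit:
carry_out(motion="0 -0.6 -0.4 0 0;0 -1.1 -0.7 0 0;0 -1.7 -1.2 0 0;0 -2.1 -1.7 0 0;0 -2.5 -2.2 0 0")

```text
clock: 6.4
tool_pos: [0.6075, 0.0511, 0.1324]
ee_rot: [-0.153, 0.691, 0.151, 0.69]
ft_force: [3.4, -0.3, -8.1]
width: 0.174
```

Emit:
carry_out(motion="0 0 0 0 0;0 0 0 0 60;0 0 0 0 60;0 0 0 0 60")

```text
clock: 6.8
tool_pos: [0.6078, 0.0515, 0.133]
ee_rot: [-0.153, 0.691, 0.152, 0.69]
ft_force: [0.2, 0.3, -0.1]
width: 0.602
```

Emit:
carry_out(motion="-5 0 0 0 60;-10 3 -1 0 60;-15 7 -2 0 60;-19 10 -2.6 0 60;-19 10 -2.6 0 60")

```text
clock: 7.3
tool_pos: [0.5414, 0.1336, 0.3272]
ee_rot: [-0.153, 0.689, 0.152, 0.692]
ft_force: [1.0, -0.1, -0.1]
width: 0.602
```

Run:
```python
from h import *
state()
p=viewer.camera("wrist"); cv2.imwrite("pics/w2.png",cv2.resize(p["frame"][100:390,150:470],None,fx=2,fy=2,interpolation=cv2.INTER_CUBIC))
np.savez("w2.npz",**{k:p[k] for k in ["extrinsics","fov_y","cx","cy","k1"]})
marks(p,["axle","opening","cap_bin"],2)
```

```text
7.3 [0.5414 0.1336 0.3272] w 0.602 F [ 1.  -0.1 -0.1]
x,y,z axes [[0.005, 0.0, -1.0], [-0.422, 0.907, -0.002], [0.907, 0.422, 0.005]]
axle []
opening [([0.3071, -0.2386, -0.0044], 0.57)]
cap_bin [([0.4822, 0.0497, 0.0243], 0.78), ([0.3068, -0.2382, -0.0016], 0.49)]
```

View pics/w2.png

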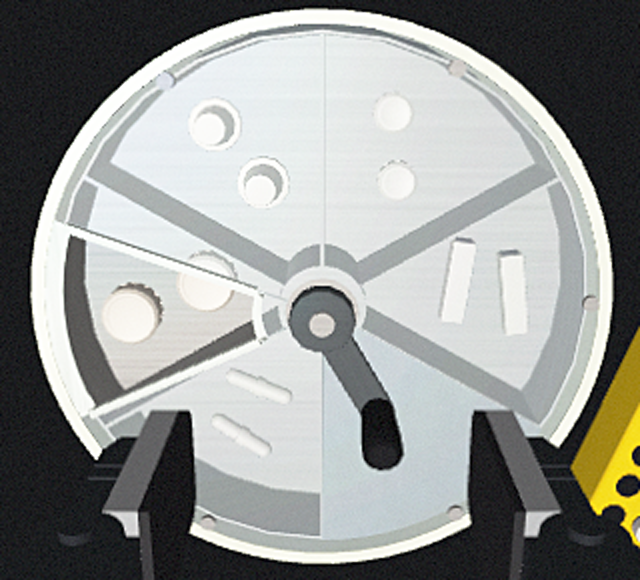

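This crop shows the two large caps under the opening, at crop (132,310) and (207,280). The crank now points down and to the right, at (380,440). I'll compare the wall angles with the opening edges.

Run:
```python
from h import *
p={k:v for k,v in np.load("w2.npz").items()}
q=lambda u,v,z: unproj(p,u/2+150,v/2+100,z)
for a in (np.array([.561,.082,0]),q(322,323,.097)):
  print("axle",a)
  for n,u,v,z in [("boss",322,323,.097),("wallU",90,178,.072),("wallUR",557,178,.072),("wallT",323,33,.072),("wallB",320,535,.072),("wallLL",103,427,.072),("opU out",62,226,.083),("opU in",262,297,.083),("opL out",88,415,.083),("opL in",265,340,.083)]:
    X=q(u,v,z); d=X-a; print(n,X.round(4),np.degrees(np.arctan2(d[1],d[0])).round(1),np.hypot(d[0],d[1]).round(4))
plan([0.488,-0.328,0.15],-41)
```

```text
axle [0.561 0.082 0.   ]
boss [0.561  0.0833 0.097 ] 91.6 0.0013
wallU [0.433  0.0954 0.072 ] 174.0 0.1287
wallUR [0.636  0.1893 0.072 ] 55.0 0.131
wallT [0.5065 0.2025 0.072 ] 114.3 0.1322
wallB [ 0.6148 -0.0368  0.072 ] -65.6 0.1305
wallLL [ 0.4843 -0.0254  0.072 ] -125.5 0.132
opU out [0.4309 0.0713 0.083 ] -175.3 0.1306
opU in [0.5311 0.0788 0.083 ] -173.9 0.0301
opL out [ 0.4757 -0.0161  0.083 ] -131.0 0.13
opL in [0.5412 0.0591 0.083 ] -130.8 0.0302
axle [0.56096369 0.08333746 0.097     ]
boss [0.561  0.0833 0.097 ] 0.0 0.0
wallU [0.433  0.0954 0.072 ] 174.6 0.1285
wallUR [0.636  0.1893 0.072 ] 54.7 0.1299
wallT [0.5065 0.2025 0.072 ] 114.6 0.131
wallB [ 0.6148 -0.0368  0.072 ] -65.9 0.1317
wallLL [ 0.4843 -0.0254  0.072 ] -125.2 0.1331
opU out [0.4309 0.0713 0.083 ] -174.7 0.1307
opU in [0.5311 0.0788 0.083 ] -171.3 0.0302
opL out [ 0.4757 -0.0161  0.083 ] -130.6 0.131
opL in [0.5412 0.0591 0.083 ] -129.2 0.0312
7.5 [0.5422 0.1321 0.3232] w 0.601 F [ 1.1 -1.  -0.1]
x,y,z axes [[0.001, -0.001, -1.0], [-0.421, 0.907, -0.002], [0.907, 0.421, 0.001]]
shift cm [ 17.38 -39.4  -24.32]
7.5 [0.5422 0.1321 0.3232] w 0.601 F [ 1.1 -1.  -0.1]
x,y,z axes [[0.001, -0.001, -1.0], [-0.421, 0.907, -0.002], [0.907, 0.421, 0.001]]
heading 24.9 turn 65.9
```

Relative to the opening, the bin has turned about 2.5° too far clockwise. It's quick to correct, so I'll regrip and turn it back slightly.

Emit:
carry_out(motion="3 -5 1.2 0 60;8 -10.1 2.3 0 60;13 -10.1 2.3 0 60;18 -10.1 2.3 0 60;19 -10.1 2.3 0 60")

```text
clock: 8.0
tool_pos: [0.6042, 0.0479, 0.1281]
ee_rot: [-0.152, 0.692, 0.151, 0.689]
ft_force: [1.0, 0.7, 0.4]
width: 0.598
```

Emit:
carry_out(motion="0 0 0 0 60;0 0 0 0 0;0 0 0 0 0;0 0 0 0 0;0 0 0 0 0")

```text
clock: 8.5
tool_pos: [0.6059, 0.0478, 0.1301]
ee_rot: [-0.153, 0.691, 0.151, 0.69]
ft_force: [3.5, -2.9, 3.0]
width: 0.179
```

Run:
```python
from h import *
s,M=state(); v=s["tool_pos"][:2]-[.561,.082]; a=np.degrees(np.arctan2(v[1],v[0])); print(np.hypot(*v),a)
p=viewer.camera("wrist"); cv2.imwrite("pics/w3raw.png",p["frame"])
np.savez("w3.npz",**{k:p[k] for k in ["extrinsics","fov_y","cx","cy","k1"]})
cv2.imwrite("pics/w3.png",p["frame"])
```

```text
8.5 [0.6059 0.0478 0.1301] w 0.179 F [ 3.5 -2.9  3. ]
x,y,z axes [[0.0, -0.003, -1.0], [-0.419, 0.908, -0.002], [0.908, 0.419, -0.001]]
0.056392389195188845 -37.284424512842364
```

View pics/w3.png

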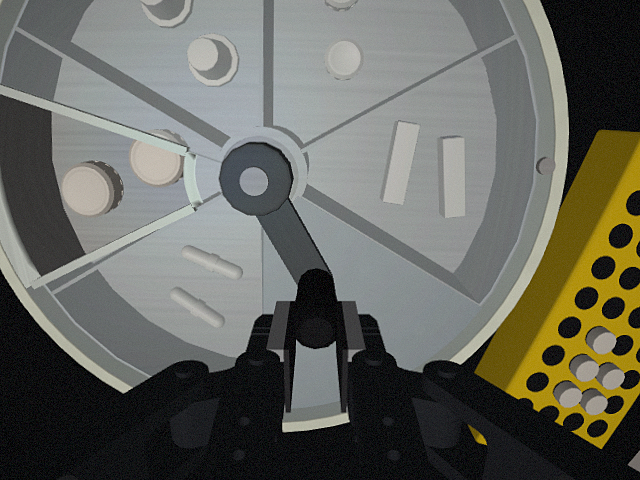

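The grip is pinched. The bin walls show at (18,30)–(225,150) and near (48,291). The opening edges run (0,92)–(190,153) and (38,287)–(195,207).

Run:
```python
from h import *
p={k:v for k,v in np.load("w3.npz").items()}
a=unproj(p,256,179,.097); print(a)
for n,u,v,z in [("wU",17,31,.072),("wUR",516,38,.072),("wLL",48,291,.072),("wR",480,303,.0735),("opUo",2,93,.083),("opUi",190,153,.083),("opLo",36,287,.083),("opLi",195,208,.083)]:
    X=unproj(p,u,v,z); d=X-a; print(n,X.round(4),np.degrees(np.arctan2(d[1],d[0])).round(1),np.hypot(d[0],d[1]).round(4))
U=[unproj(p,*c,.083) for c in [(2,93),(190,153),(36,287),(195,208)]]
d1=U[0]-U[1];d2=U[2]-U[3];print([np.degrees(np.arctan2(d[1],d[0])).round(1) for d in (d1,d2)])
```

```text
[0.56174863 0.08378112 0.097     ]
wU [0.4322 0.097  0.072 ] 174.2 0.1302
wUR [0.6403 0.1867 0.072 ] 52.6 0.1295
wLL [ 0.4803 -0.0221  0.072 ] -127.6 0.1336
wR [0.6905 0.0688 0.0735] -6.6 0.1296
opUo [0.4406 0.0701 0.083 ] -173.5 0.122
opUi [0.5294 0.0797 0.083 ] -172.8 0.0326
opLo [ 0.479  -0.0151  0.083 ] -129.9 0.1289
opLi [0.5402 0.0571 0.083 ] -129.0 0.0343
[np.float64(-173.8), np.float64(-130.2)]
```

Emit:
carry_out(motion="0 0.1 0.2 0 0;0 0.2 0.4 0 0;0 0.2 0.4 0 0;0 0.2 0.4 0 0")

```text
clock: 8.95
tool_pos: [0.6088, 0.0519, 0.1302]
ee_rot: [-0.153, 0.691, 0.151, 0.691]
ft_force: [1.1, 0.7, -1.1]
width: 0.178
```

Emit:
carry_out(motion="0 0 0 0 60;0 0 0 0 60;0 0 0 0 60")

```text
clock: 9.25
tool_pos: [0.6086, 0.052, 0.1303]
ee_rot: [-0.153, 0.691, 0.152, 0.691]
ft_force: [0.4, 0.2, -0.1]
width: 0.598
```

Emit:
carry_out(motion="-5 0 0 0 60;-10 3 -1 0 60;-15 7 -2 0 60;-19 10 -2.6 0 60;-19 10 -2.6 0 60")

```text
clock: 9.75
tool_pos: [0.5421, 0.1337, 0.3241]
ee_rot: [-0.153, 0.689, 0.152, 0.692]
ft_force: [0.0, -0.5, 1.2]
width: 0.598
```

Run:
```python
from h import *
p=viewer.camera("wrist"); cv2.imwrite("pics/w4.png",cv2.resize(p["frame"][100:390,150:470],None,fx=2,fy=2,interpolation=cv2.INTER_CUBIC))
np.savez("w4.npz",**{k:p[k] for k in ["extrinsics","fov_y","cx","cy","k1"]})
plan([0.488,-0.328,0.20],-41)
```

```text
9.8 [0.5419 0.1348 0.3261] w 0.599 F [-0.2  0.1  1.8]
x,y,z axes [[0.007, 0.001, -1.0], [-0.422, 0.907, -0.002], [0.907, 0.422, 0.006]]
shift cm [ 12.52 -39.67 -24.48]
9.8 [0.5419 0.1348 0.3261] w 0.599 F [-0.2  0.1  1.8]
x,y,z axes [[0.007, 0.001, -1.0], [-0.422, 0.907, -0.002], [0.907, 0.422, 0.006]]
heading 24.9 turn 65.9
```

View pics/w4.png

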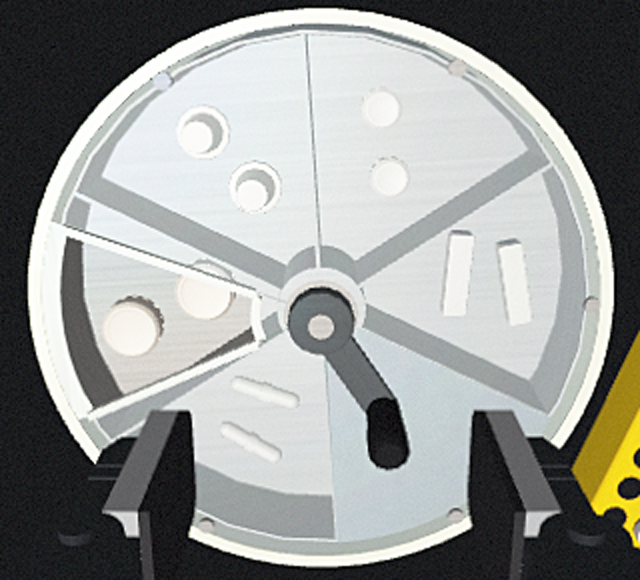

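Emit:
carry_out(motion="0 -20 -12.5 42 60;0 -20 -12.5 42 60;0 -20 -12.5 42 60;0 -20 -12.5 42 60;0 -20 -12.5 42 60")

```text
clock: 10.3
tool_pos: [0.512, -0.102, 0.3257]
ee_rot: [0.108, 0.697, -0.107, 0.701]
ft_force: [1.1, -0.0, -0.2]
width: 0.598
```

Run:
```python
from h import *
plan([0.488,-0.328,0.20],-41)
p={k:v for k,v in np.load("w4.npz").items()}
q=lambda u,v,z: unproj(p,u/2+150,v/2+100,z)
a=q(321,323,.097); print(a)
for n,u,v,z in [("wU",78,195,.072),("wUR",550,163,.072),("wT",307,34,.072),("wB",336,539,.072),("opUo",58,224,.083),("opLo",88,415,.083)]:
    X=q(u,v,z); d=X-a; print(n,X.round(4),np.degrees(np.arctan2(d[1],d[0])).round(1),np.hypot(d[0],d[1]).round(4))
```

```text
10.3 [ 0.512  -0.102   0.3257] w 0.598 F [ 1.1 -0.  -0.2]
x,y,z axes [[0.007, 0.001, -1.0], [0.3, 0.954, 0.003], [0.954, -0.3, 0.006]]
shift cm [ 12.54 -22.31   4.42]
10.3 [ 0.512  -0.102   0.3257] w 0.598 F [ 1.1 -0.  -0.2]
x,y,z axes [[0.007, 0.001, -1.0], [0.3, 0.954, 0.003], [0.954, -0.3, 0.006]]
heading -17.5 turn 23.5
[0.56060192 0.08419434 0.097     ]
wU [0.4316 0.0863 0.072 ] 179.1 0.129
wUR [0.6291 0.1943 0.072 ] 58.1 0.1296
wT [0.5007 0.1991 0.072 ] 117.5 0.1296
wB [ 0.6234 -0.0336  0.072 ] -62.0 0.1335
opUo [0.4299 0.0726 0.083 ] -174.9 0.1312
opLo [ 0.4764 -0.0142  0.083 ] -130.6 0.1295
```

The bin is at about -152° and the opening at -152.7°, so it's square. Now the cap.

Emit:
carry_out(motion="12 -22.3 4.4 23.5 60;12 -22.3 4.4 23.5 60;12 -22.3 4.4 23.5 60;12 -22.3 4.4 23.5 60;12 -22.3 4.4 23.5 60")

```text
clock: 10.8
tool_pos: [0.488, -0.3213, 0.2088]
ee_rot: [0.249, 0.66, -0.247, 0.664]
ft_force: [1.7, 0.6, -0.4]
width: 0.601
```

Emit:
carry_out(motion="0 0 0 0 60;0 0 0 0 60")

```text
clock: 11.0
tool_pos: [0.487, -0.3221, 0.2077]
ee_rot: [0.25, 0.661, -0.247, 0.663]
ft_force: [-0.6, 1.1, -0.0]
width: 0.597
```

Run:
```python
from h import *
p=viewer.camera("wrist"); marks(p,["cap_center"],4)
# white round blob
X=np.array([.488,-.328,.015]); print("expected px",project(p,X))
hsv=cv2.cvtColor(p["frame"],cv2.COLOR_BGR2HSV); m=((hsv[...,2]>140)&(hsv[...,1]<60)).astype(np.uint8)
n,l,st,c=cv2.connectedComponentsWithStats(m)
for i in range(1,n):
    if st[i,4]>150: print(c[i].round(1),st[i],unproj(p,*c[i],.013).round(4))
cv2.imwrite("pics/w5.png",p["frame"])
plan([0.488,-0.328,0.028],-41)
```

```text
cap_center [([0.4157, -0.2903, 0.0047], 0.94), ([0.4594, -0.4089, 0.0042], 0.92), ([0.5258, -0.3999, 0.007], 0.78), ([0.4905, -0.3336, 0.0106], 0.74)]
expected px [321.98407255 219.35273769]
[521.8 113. ] [  447    54   143   118 12323] [ 0.6629 -0.367   0.013 ]
[323.5 218.5] [ 304  198   40   42 1286] [ 0.4891 -0.3286  0.013 ]
[ 80.8 282.3] [  44  254   76   56 1259] [ 0.2903 -0.2304  0.013 ]
[219.9 344.5] [ 195  305   44  110 1248] [ 0.3415 -0.3551  0.013 ]
[411.  344.3] [ 393  305   44  108 1256] [ 0.4724 -0.4698  0.013 ]
[137.7 429.5] [ 102  401   66   55 2561] [ 0.2083 -0.3691  0.013 ]
[492.6 429.3] [ 463  401   66   55 2555] [ 0.4757 -0.6036  0.013 ]
11.1 [ 0.4881 -0.3208  0.2093] w 0.599 F [ 0.2  0.6 -1. ]
x,y,z axes [[0.007, 0.001, -1.0], [0.656, 0.755, 0.005], [0.755, -0.656, 0.005]]
shift cm [18.13 -0.65  0.37]
11.1 [ 0.4881 -0.3208  0.2093] w 0.599 F [ 0.2  0.6 -1. ]
x,y,z axes [[0.007, 0.001, -1.0], [0.656, 0.755, 0.005], [0.755, -0.656, 0.005]]
heading -41.0 turn -0.0
```

View pics/w5.png

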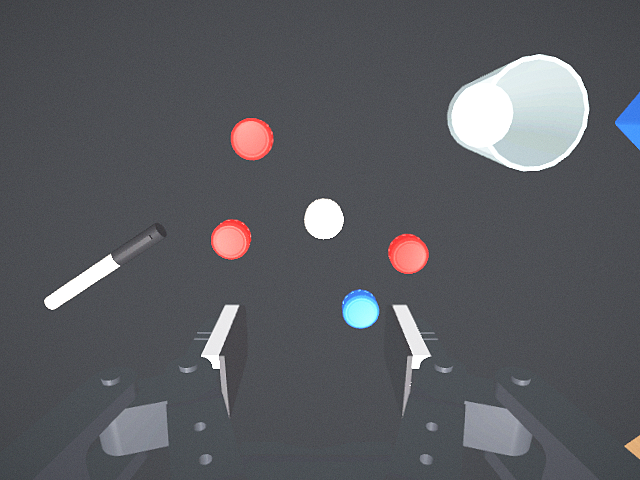

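The white cap is at (323,218), about (0.489, -0.329). The red and blue caps and the marker are clear of the fingers.

Emit:
carry_out(motion="5 -0.7 0.5 0 60;10 -0.7 0.5 0 60;13 -0.7 0.5 0 60;15 -0.7 0.5 0 60;15.5 -0.7 0.5 0 60")

```text
clock: 11.6
tool_pos: [0.4881, -0.3272, 0.053]
ee_rot: [0.248, 0.661, -0.245, 0.664]
ft_force: [-0.6, -0.1, 0.6]
width: 0.599
```

Run:
```python
from h import *
plan([0.489,-0.329,0.028],-41)
```

```text
11.6 [ 0.4881 -0.3272  0.053 ] w 0.599 F [-0.6 -0.1  0.6]
x,y,z axes [[0.005, 0.002, -1.0], [0.654, 0.756, 0.005], [0.756, -0.655, 0.003]]
shift cm [ 2.5  -0.09  0.17]
11.6 [ 0.4881 -0.3272  0.053 ] w 0.599 F [-0.6 -0.1  0.6]
x,y,z axes [[0.005, 0.002, -1.0], [0.654, 0.756, 0.005], [0.756, -0.655, 0.003]]
heading -40.9 turn 0.1
```

Emit:
carry_out(motion="1 -0.1 0.2 0 60;2 -0.1 0.2 0 60;2.4 -0.1 0.2 0 60;2.4 -0.1 0.2 0 60;2.4 -0.1 0.2 0 60")

```text
clock: 12.1
tool_pos: [0.4894, -0.3294, 0.0295]
ee_rot: [0.248, 0.661, -0.246, 0.664]
ft_force: [-0.1, -0.4, 1.1]
width: 0.598
```

Emit:
carry_out(motion="0 0 0 0 10;0 0 0 0 10;0 0 0 0 10;0 0 0 0 10", newtons=30)

```text
clock: 12.5
tool_pos: [0.4894, -0.3295, 0.0296]
ee_rot: [0.248, 0.661, -0.246, 0.664]
ft_force: [-0.3, -0.3, 0.6]
width: 0.098
```

Emit:
carry_out(motion="-2 0 0 0 10;-6 0 0 0 10;-10 0 0 0 10;-15 0 0 0 10;-18 0 0 0 10")

```text
clock: 13.0
tool_pos: [0.4889, -0.3302, 0.2135]
ee_rot: [0.248, 0.659, -0.246, 0.666]
ft_force: [0.1, -1.3, -0.3]
width: 0.102
```

Run:
```python
from h import *
a=np.array([.561,.083]);t=np.radians(-152.5); o=a+.085*np.array([np.cos(t),np.sin(t)]); print(o)
plan([*o,0.20],27)
```

```text
[0.48560408 0.04375137]
13.0 [ 0.4889 -0.3302  0.2135] w 0.102 F [ 0.1 -1.3 -0.3]
x,y,z axes [[0.009, -0.0, -1.0], [0.655, 0.756, 0.006], [0.756, -0.655, 0.007]]
shift cm [  1.34  28.05 -24.74]
13.0 [ 0.4889 -0.3302  0.2135] w 0.102 F [ 0.1 -1.3 -0.3]
x,y,z axes [[0.009, -0.0, -1.0], [0.655, 0.756, 0.006], [0.756, -0.655, 0.007]]
heading -40.9 turn -67.9
```

The jaws closed on nothing. I'll check where the cap is now.

Emit:
carry_out(motion="0 0 0 0 60;0 0 0 0 60;0 0 0 0 60")

```text
clock: 13.3
tool_pos: [0.4883, -0.3299, 0.2122]
ee_rot: [0.248, 0.66, -0.246, 0.665]
ft_force: [0.5, 0.4, -0.2]
width: 0.592
```

Run:
```python
from h import *
print("tip",bot.tip_extent)
p=viewer.camera("wrist")
hsv=cv2.cvtColor(p["frame"],cv2.COLOR_BGR2HSV); m=((hsv[...,2]>140)&(hsv[...,1]<60)).astype(np.uint8)
n,l,st,c=cv2.connectedComponentsWithStats(m)
for i in range(1,n):
    if st[i,4]>150: print(c[i].round(1),st[i],unproj(p,*c[i],.013).round(4))
marks(p,["cap_center"],5)
r=p["range_z"]; print("depth at cap",r[218,323])
cv2.imwrite("pics/w6.png",p["frame"])
state()
```

```text
tip 0.025
[510.7 106.1] [  438    47   138   117 11894] [ 0.6627 -0.3654  0.013 ]
[315.3 211.7] [ 296  191   40   42 1264] [ 0.4891 -0.3288  0.013 ]
[ 74.8 274.6] [  38  247   75   55 1246] [ 0.2904 -0.2306  0.013 ]
[220.9 343.9] [ 195  304   45  111 1282] [ 0.3423 -0.3651  0.013 ]
[409.7 344.2] [ 391  304   42  113 1270] [ 0.4733 -0.4798  0.013 ]
[138.8 429.2] [ 103  401   66   54 2538] [ 0.2079 -0.3801  0.013 ]
[491.6 429.1] [ 463  401   64   54 2546] [ 0.4774 -0.6156  0.013 ]
cap_center [([0.4155, -0.2929, 0.0024], 0.92), ([0.4879, -0.3324, 0.0107], 0.91), ([0.4873, -0.2446, 0.008], 0.69), ([0.4566, -0.4084, 0.0069], 0.68), ([0.5244, -0.4014, 0.0055], 0.6)]
depth at cap 0.3483463
13.4 [ 0.4882 -0.3298  0.2118] w 0.601 F [-0.5  0.6 -0.3]
x,y,z axes [[0.007, 0.001, -1.0], [0.655, 0.756, 0.006], [0.756, -0.655, 0.004]]
```

View pics/w6.png

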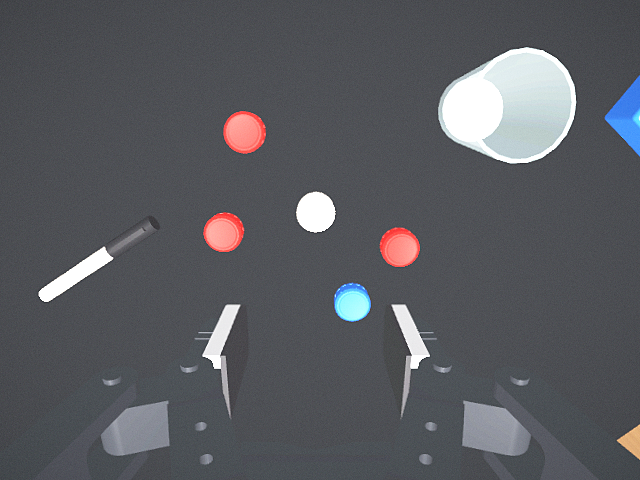

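Run:
```python
from h import *
p=viewer.camera("wrist"); s,M=state(); t=s["tool_pos"]
r=p["range_z"]
for n,x in [("tcp",0),("tip",.025),("tip-.013",.012)]:
    for sg in (-1,1): print(n,project(p,t+M@[x,0,sg*.0255]).round(1),project(p,t+M@[x,.011,sg*.0255]).round(1))
E=np.array(p["extrinsics"]); f=240/np.tan(np.radians(p["fov_y"]/2))
def pt(u,v):
    d=np.array([(u-p["cx"])/f,(v-p["cy"])/f]);q=d.copy()
    for _ in range(20): q=d/(1+p["k1"]*(q@q))
    return E[:3,3]+E[:3,:3]@np.array([q[0],-q[1],-1])*r[v,u]
for n,u,v in [("cap",315,212),("bench",315,150),("red",224,232),("bench2",300,300),("tipL",225,315),("tipR",405,315),("tipL2",234,307),("low",226,400)]: 
    X=pt(u,v); print(n,X.round(4),"tool",(M.T@(X-t)).round(4))
```

```text
13.45 [ 0.4883 -0.3299  0.212 ] w 0.597 F [1.1 0.1 0.4]
x,y,z axes [[0.007, 0.001, -1.0], [0.655, 0.756, 0.006], [0.756, -0.655, 0.005]]
tcp [250.5 326.1] [249.  299.2]
tcp [386.4 325.9] [387.9 299.1]
tip [259.1 298.7] [258.  274.8]
tip [377.1 298.6] [378.3 274.7]
tip-.013 [254.9 312. ] [253.6 286.6]
tip-.013 [381.6 311.8] [383.  286.5]
cap [ 0.4886 -0.3284  0.0137] tool [ 0.1982  0.0002 -0.0017]
bench [ 5.211e-01 -2.910e-01 -4.000e-04] tool [ 0.2126  0.0496 -0.0016]
red [ 0.4196 -0.291   0.0136] tool [ 0.1979 -0.0167 -0.0783]
bench2 [ 0.4221 -0.384  -0.001 ] tool [ 0.2124 -0.0855 -0.0156]
tipL [ 0.4716 -0.3008  0.2252] tool [-0.0133  0.0112 -0.0316]
tipR [ 0.5176 -0.34    0.2265] tool [-0.0144  0.0116  0.0288]
tipL2 [ 0.473  -0.302   0.2187] tool [-0.0069  0.0111 -0.0298]
low [ 0.4644 -0.3153  0.2496] tool [-0.0378 -0.0044 -0.0274]
```

The depth reading puts the fingertips well behind the stated 25 mm. I'll measure the real tip position at about the cap's width.

Emit:
carry_out(motion="0 0 0 0 38;0 0 0 0 38;0 0 0 0 38")

```text
clock: 13.75
tool_pos: [0.4882, -0.3298, 0.2115]
ee_rot: [0.248, 0.661, -0.246, 0.665]
ft_force: [0.6, -0.5, 0.3]
width: 0.385
```

```bash
cat > tips.py <<'E'
from h import *
p=viewer.camera("wrist"); s,M=state(); t=s["tool_pos"]; r=p["range_z"]
E=np.array(p["extrinsics"]); f=240/np.tan(np.radians(p["fov_y"]/2))
v,u=np.mgrid[0:480,0:640]; d=np.stack([(u-p["cx"])/f,(v-p["cy"])/f]); q=d.copy()
for _ in range(15): q=d/(1+p["k1"]*(q**2).sum(0))
C=np.stack([q[0]*r,-q[1]*r,-r],-1); W=C@E[:3,:3].T+E[:3,3]; T=(W-t)@M
ok=(r>0.05)&(r<.3)&(T[...,0]<.06)&(abs(T[...,2])<.06)&(abs(T[...,1])<.02)
for sg in (-1,1):
    k=ok&(np.sign(T[...,2])==sg); P=T[k]; hi=P[P[:,0]>np.percentile(P[:,0],98)]
    print(sg,"pct x",np.percentile(P[:,0],[50,90,98,99.5]).round(4),"tip",hi.mean(0).round(4),"n",k.sum())
    print(" y range",np.percentile(P[P[:,0]>P[:,0].max()-.02][:,1],[2,98]).round(4))
E
python3 tips.py
```

```text
13.8 [ 0.4883 -0.3299  0.2117] w 0.377 F [ 0.5 -0.6 -0.1]
x,y,z axes [[0.007, 0.001, -1.0], [0.655, 0.756, 0.006], [0.756, -0.655, 0.004]]
-1 pct x [-0.0657 -0.0362 -0.0114 -0.0048] tip [-0.0069  0.0061 -0.0207] n 26983
 y range [-0.0093  0.0116]
1 pct x [-0.0655 -0.0363 -0.0117 -0.0045] tip [-0.0069  0.0061  0.0186] n 26933
 y range [-0.0091  0.0115]
```

The tips sit at roughly the TCP, not 25 mm ahead of it. That fits the empty grasp, so I'll go lower, slowly, and watch the force.

Emit:
carry_out(motion="5 0 0 0 56;10 0 0 0 56;15 0 0 0 56;18 0 0 0 56;18.5 0 0 0 56")

```text
clock: 14.3
tool_pos: [0.4872, -0.328, 0.023]
ee_rot: [0.249, 0.663, -0.245, 0.662]
ft_force: [-0.0, 0.1, 0.1]
width: 0.566
```

Emit:
carry_out(motion="0.5 0 0 0 56;1 0 0 0 56;1.3 0 0 0 56;1.5 0 0 0 56;1.5 0 0 0 56")

```text
clock: 14.8
tool_pos: [0.4876, -0.3282, 0.0086]
ee_rot: [0.249, 0.662, -0.245, 0.663]
ft_force: [-0.0, -1.8, 0.6]
width: 0.558
```

Run:
```python
from h import *
plan([0.489,-0.329,0.005],-41)
```

```text
14.8 [ 0.4876 -0.3282  0.0086] w 0.558 F [-0.  -1.8  0.6]
x,y,z axes [[0.002, 0.004, -1.0], [0.655, 0.756, 0.005], [0.756, -0.655, -0.001]]
shift cm [0.36 0.03 0.16]
14.8 [ 0.4876 -0.3282  0.0086] w 0.558 F [-0.  -1.8  0.6]
x,y,z axes [[0.002, 0.004, -1.0], [0.655, 0.756, 0.005], [0.756, -0.655, -0.001]]
heading -40.9 turn 0.1
```

Emit:
carry_out(motion="0.2 0 0.2 0 56;0.4 0 0.2 0 56;0.4 0 0.2 0 56")

```text
clock: 15.1
tool_pos: [0.4891, -0.3294, 0.0045]
ee_rot: [0.249, 0.662, -0.245, 0.663]
ft_force: [0.6, -0.7, -0.2]
width: 0.558
```

Emit:
carry_out(motion="0 0 0 0 10;0 0 0 0 10;0 0 0 0 10;0 0 0 0 10", newtons=30)

```text
clock: 15.5
tool_pos: [0.4891, -0.3295, 0.0046]
ee_rot: [0.249, 0.662, -0.245, 0.663]
ft_force: [-0.8, 0.5, 3.9]
width: 0.355
```

The cap is gripped at 0.355, about 30 mm. Lifting and turning toward the opening.

Emit:
carry_out(motion="-2 0 0 0 10;-6 0 0 0 10;-11 0 0 0 10;-16 0 0 0 10;-21 0 0 0 10")

```text
clock: 16.0
tool_pos: [0.4883, -0.3302, 0.2166]
ee_rot: [0.249, 0.662, -0.245, 0.663]
ft_force: [1.3, -0.3, -0.7]
width: 0.357
```

Emit:
carry_out(motion="0 14 -12 -42 10;0 14 -12 -42 10;0 14 -12 -42 10;0 14 -12 -42 10;0 14 -12 -42 10")

```text
clock: 16.5
tool_pos: [0.4889, -0.1422, 0.2178]
ee_rot: [-0.008, 0.706, 0.012, 0.708]
ft_force: [0.1, -1.3, -0.3]
width: 0.351
```

Run:
```python
from h import *
plan([0.4856,0.0435,0.20],27)
```

```text
16.5 [ 0.4889 -0.1422  0.2178] w 0.351 F [ 0.1 -1.3 -0.3]
x,y,z axes [[0.003, 0.005, -1.0], [-0.029, 1.0, 0.005], [1.0, 0.029, 0.003]]
shift cm [ 1.88 18.56  0.21]
16.5 [ 0.4889 -0.1422  0.2178] w 0.351 F [ 0.1 -1.3 -0.3]
x,y,z axes [[0.003, 0.005, -1.0], [-0.029, 1.0, 0.005], [1.0, 0.029, 0.003]]
heading 1.7 turn -25.3
```

Emit:
carry_out(motion="1.8 18.5 0.2 -25.3 10;1.8 18.5 0.2 -25.3 10;1.8 18.5 0.2 -25.3 10;1.8 18.5 0.2 -25.3 10;1.8 18.5 0.2 -25.3 10")

```text
clock: 17.0
tool_pos: [0.485, 0.0468, 0.2003]
ee_rot: [-0.165, 0.686, 0.169, 0.688]
ft_force: [0.8, -0.3, -0.4]
width: 0.355
```

Emit:
carry_out(motion="0 0 0 0 10;0 0 0 0 10")

```text
clock: 17.2
tool_pos: [0.485, 0.0465, 0.2003]
ee_rot: [-0.165, 0.686, 0.169, 0.688]
ft_force: [0.7, 0.5, 0.2]
width: 0.358
```

Run:
```python
from h import *
plan([0.4856,0.0435,0.075],27)
p=viewer.camera("wrist"); cv2.imwrite("pics/w7.png",p["frame"])
np.savez("w7.npz",**{k:p[k] for k in ["extrinsics","fov_y","cx","cy","k1"]})
```

```text
17.2 [0.485  0.0465 0.2003] w 0.358 F [0.7 0.5 0.2]
x,y,z axes [[0.002, 0.006, -1.0], [-0.458, 0.889, 0.005], [0.889, 0.458, 0.005]]
shift cm [12.53 -0.36 -0.14]
17.2 [0.485  0.0465 0.2003] w 0.358 F [0.7 0.5 0.2]
x,y,z axes [[0.002, 0.006, -1.0], [-0.458, 0.889, 0.005], [0.889, 0.458, 0.005]]
heading 27.3 turn 0.3
```

View pics/w7.png

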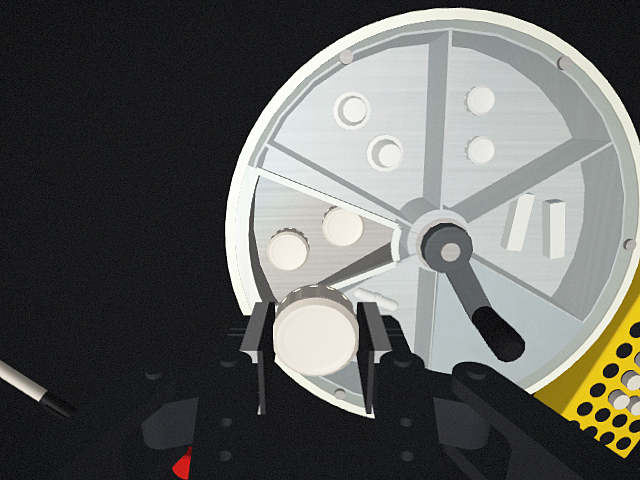

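The cap is held upright at (315,335), with the 32 mm bin and opening centred ahead. Lowering into the opening and releasing.

Emit:
carry_out(motion="4 -0.3 -0.1 0 10;7 -0.3 -0.1 0 10;10 -0.3 -0.1 0 10;11 -0.3 -0.1 0 10;11 -0.3 -0.1 0 10")

```text
clock: 17.75
tool_pos: [0.485, 0.0427, 0.0895]
ee_rot: [-0.164, 0.687, 0.168, 0.688]
ft_force: [0.6, -0.5, 0.7]
width: 0.358
```

Emit:
carry_out(motion="1 0 0 0 10;2 0 0 0 10;2.7 0 0 0 10;2.7 0 0 0 10")

```text
clock: 18.15
tool_pos: [0.4845, 0.0428, 0.0618]
ee_rot: [-0.164, 0.687, 0.168, 0.687]
ft_force: [0.0, 0.3, 0.2]
width: 0.354
```

Run:
```python
from h import *
plan([0.4856,0.0435,0.062],27)
```

```text
18.15 [0.4845 0.0428 0.0618] w 0.354 F [0.  0.3 0.2]
x,y,z axes [[-0.002, 0.006, -1.0], [-0.456, 0.89, 0.006], [0.89, 0.456, 0.001]]
shift cm [-0.02  0.01  0.13]
18.15 [0.4845 0.0428 0.0618] w 0.354 F [0.  0.3 0.2]
x,y,z axes [[-0.002, 0.006, -1.0], [-0.456, 0.89, 0.006], [0.89, 0.456, 0.001]]
heading 27.1 turn 0.1
```

Emit:
carry_out(motion="0 0 0 0 50;0 0 0 0 50;0 0 0 0 50;0 0 0 0 50")

```text
clock: 18.55
tool_pos: [0.4869, 0.0437, 0.0625]
ee_rot: [-0.164, 0.686, 0.168, 0.689]
ft_force: [6.4, 3.5, -5.7]
width: 0.503
```

Emit:
carry_out(motion="-3 0 0 0 50;-8 0 0 0 50;-13 0 0 0 50;-18 0 0 0 50;-23 0 0 0 50")

```text
clock: 19.05
tool_pos: [0.4859, 0.042, 0.2952]
ee_rot: [-0.164, 0.685, 0.168, 0.689]
ft_force: [1.2, 0.5, -0.2]
width: 0.503
```

Emit:
carry_out(motion="-3 5.4 9 0 50;-3 5.4 9 0 50;-3 5.4 9 0 50;-3 5.4 9 0 50")

```text
clock: 19.45
tool_pos: [0.5418, 0.1323, 0.3262]
ee_rot: [-0.165, 0.685, 0.169, 0.689]
ft_force: [0.2, -0.5, 0.1]
width: 0.503
```

Run:
```python
from h import *
state()
p=viewer.camera("wrist"); cv2.imwrite("pics/w8.png",cv2.resize(p["frame"][100:390,150:470],None,fx=2,fy=2,interpolation=cv2.INTER_CUBIC))
np.savez("w8.npz",**{k:p[k] for k in ["extrinsics","fov_y","cx","cy","k1"]})
```

```text
19.45 [0.5418 0.1323 0.3262] w 0.503 F [ 0.2 -0.5  0.1]
x,y,z axes [[0.004, 0.008, -1.0], [-0.459, 0.889, 0.005], [0.889, 0.459, 0.007]]
```

View pics/w8.png

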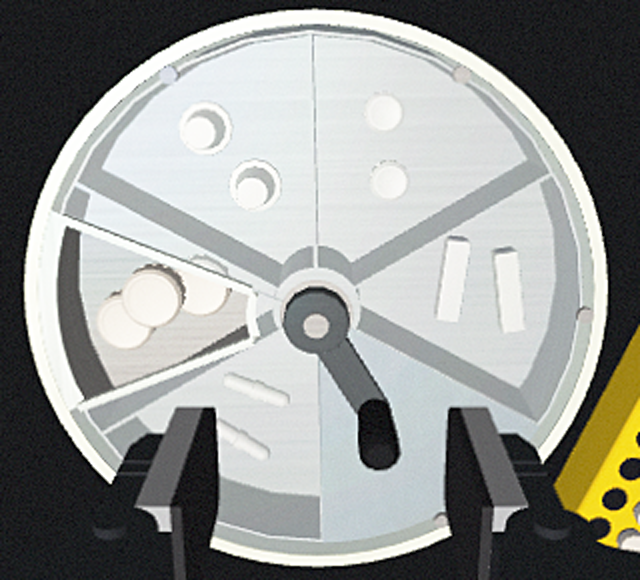

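The cap lies in the bin at crop (152,295), on top of the two large caps and inside the walls. Next I measure the tray angle and plan the closing turn.

Run:
```python
from h import *
p={k:v for k,v in np.load("w8.npz").items()}
q=lambda u,v,z: unproj(p,u/2+150,v/2+100,z)
a=q(316,324,.097); print(a)
for n,u,v,z in [("wU",76,184,.072),("wUR",548,173,.072),("wT",314,34,.072),("wB",321,540,.072),("opUo",52,213,.083),("opLo",80,406,.083),("gripTop",377,414,.137)]:
    X=q(u,v,z); d=X-a; print(n,X.round(4),np.degrees(np.arctan2(d[1],d[0])).round(1),np.hypot(d[0],d[1]).round(4))
for th in (-32,-33.5): plan([.561+.055*np.cos(np.radians(th)),.083+.055*np.sin(np.radians(th)),.112])
```

```text
[0.56082201 0.08336552 0.097     ]
wU [0.4302 0.0862 0.072 ] 178.7 0.1306
wUR [0.6286 0.1939 0.072 ] 58.5 0.1297
wT [0.5005 0.1993 0.072 ] 117.5 0.1307
wB [ 0.6233 -0.0342  0.072 ] -62.0 0.1332
opUo [0.4274 0.0715 0.083 ] -174.9 0.1339
opLo [ 0.4768 -0.0142  0.083 ] -130.7 0.1287
gripTop [0.5971 0.0711 0.137 ] -18.7 0.0383
19.5 [0.541  0.1312 0.3259] w 0.499 F [-0.3 -1.8  0.7]
x,y,z axes [[0.003, 0.007, -1.0], [-0.458, 0.889, 0.005], [0.889, 0.458, 0.006]]
shift cm [ 21.35 -10.04   2.25]
19.5 [0.541  0.1312 0.3259] w 0.499 F [-0.3 -1.8  0.7]
x,y,z axes [[0.003, 0.007, -1.0], [-0.458, 0.889, 0.005], [0.889, 0.458, 0.006]]
heading 27.3 turn None
19.5 [0.541  0.1312 0.3259] w 0.499 F [-0.3 -1.8  0.7]
x,y,z axes [[0.003, 0.007, -1.0], [-0.458, 0.889, 0.005], [0.889, 0.458, 0.006]]
shift cm [ 21.35 -10.11   2.13]
19.5 [0.541  0.1312 0.3259] w 0.499 F [-0.3 -1.8  0.7]
x,y,z axes [[0.003, 0.007, -1.0], [-0.458, 0.889, 0.005], [0.889, 0.458, 0.006]]
heading 27.3 turn None
```

Emit:
carry_out(motion="5 -5 1.1 0 60;10 -10 2.2 0 60;15 -10 2.2 0 60;19 -10 2.2 0 60;19.5 -10 2.2 0 60")

```text
clock: 20.0
tool_pos: [0.6043, 0.0512, 0.1266]
ee_rot: [-0.163, 0.687, 0.168, 0.687]
ft_force: [-0.3, -0.6, -0.2]
width: 0.601
```

Run:
```python
from h import *
th=-32; plan([.561+.055*np.cos(np.radians(th)),.083+.055*np.sin(np.radians(th)),.113])
```

```text
20.0 [0.6043 0.0512 0.1266] w 0.601 F [-0.3 -0.6 -0.2]
x,y,z axes [[-0.002, 0.006, -1.0], [-0.456, 0.89, 0.006], [0.89, 0.456, 0.002]]
shift cm [1.36 0.08 0.41]
20.0 [0.6043 0.0512 0.1266] w 0.601 F [-0.3 -0.6 -0.2]
x,y,z axes [[-0.002, 0.006, -1.0], [-0.456, 0.89, 0.006], [0.89, 0.456, 0.002]]
heading 27.1 turn None
```

Emit:
carry_out(motion="0.5 0.1 0.4 0 60;1 0.1 0.4 0 60;1.3 0.1 0.4 0 60;1.3 0.1 0.4 0 60")

```text
clock: 20.4
tool_pos: [0.608, 0.0541, 0.1151]
ee_rot: [-0.164, 0.687, 0.168, 0.688]
ft_force: [-1.2, -0.4, 0.2]
width: 0.603
```

Emit:
carry_out(motion="0 0 0 0 0;0 0 0 0 0;0 0 0 0 0;0 0 0 0 0", newtons=40)

```text
clock: 20.8
tool_pos: [0.6083, 0.0546, 0.1164]
ee_rot: [-0.164, 0.686, 0.168, 0.689]
ft_force: [-1.3, -0.0, 6.8]
width: 0.194
```

Run:
```python
from h import *
s,M=state(); v=s["tool_pos"][:2]-[.561,.083]; a=np.degrees(np.arctan2(v[1],v[0])); print(np.hypot(*v),a)
arc(a,a-120.5,15,(.561,.083),s["tool_pos"][2],.055)
```

```text
20.8 [0.6083 0.0546 0.1164] w 0.194 F [-1.3 -0.   6.8]
x,y,z axes [[0.002, 0.007, -1.0], [-0.456, 0.89, 0.005], [0.89, 0.456, 0.005]]
0.05516455669218754 -31.03679844675365
20.8 [0.6083 0.0546 0.1164] w 0.194 F [-1.3 -0.   6.8]
x,y,z axes [[0.002, 0.007, -1.0], [-0.456, 0.89, 0.005], [0.89, 0.456, 0.005]]
-0.0 -0.3 -0.7; -0.0 -0.6 -1.4; -0.0 -0.8 -2.2; -0.0 -0.8 -2.9; -0.0 -0.8 -3.7
-0.0 0.2 -0.8; -0.0 0.4 -1.5; -0.0 0.8 -2.2; -0.0 1.3 -2.8; -0.0 1.8 -3.3
0.0 0.6 -0.5; 0.0 1.3 -0.8; 0.0 2.0 -1.1; 0.0 2.7 -1.3; 0.0 3.5 -1.4
```

Emit:
carry_out(motion="0 -0.3 -0.7 0 0;0 -0.6 -1.4 0 0;0 -0.8 -2.2 0 0;0 -0.8 -2.9 0 0;0 -0.8 -3.7 0 0")

```text
clock: 21.3
tool_pos: [0.5786, 0.0306, 0.1165]
ee_rot: [-0.163, 0.686, 0.168, 0.689]
ft_force: [0.2, 6.2, 1.4]
width: 0.191
```

Emit:
carry_out(motion="0 0.2 -0.8 0 0;0 0.4 -1.5 0 0;0 0.8 -2.2 0 0;0 1.3 -2.8 0 0;0 1.8 -3.3 0 0")

```text
clock: 21.8
tool_pos: [0.5405, 0.0317, 0.1165]
ee_rot: [-0.163, 0.686, 0.168, 0.689]
ft_force: [3.3, 3.3, -0.9]
width: 0.192
```

Run:
```python
from h import *
s,M=state(); v=s["tool_pos"][:2]-[.561,.083]; a=np.degrees(np.arctan2(v[1],v[0])); print(np.hypot(*v),a)
arc(a,-152.5,5,(.561,.083),s["tool_pos"][2],.055)
```

```text
21.8 [0.5405 0.0317 0.1165] w 0.192 F [ 3.3  3.3 -0.9]
x,y,z axes [[0.003, 0.008, -1.0], [-0.456, 0.89, 0.006], [0.89, 0.456, 0.007]]
0.05524031731536189 -111.73251131971483
21.8 [0.5405 0.0317 0.1165] w 0.192 F [ 3.3  3.3 -0.9]
x,y,z axes [[0.003, 0.008, -1.0], [-0.456, 0.89, 0.006], [0.89, 0.456, 0.007]]
0.0 0.6 -0.5; 0.0 1.3 -0.8; 0.0 2.1 -1.1; 0.0 2.8 -1.3; 0.0 3.6 -1.3
```

Emit:
carry_out(motion="0 0.6 -0.5 0 0;0 1.3 -0.8 0 0;0 2.1 -1.1 0 0;0 2.8 -1.3 0 0;0 3.6 -1.3 0 0")

```text
clock: 22.3
tool_pos: [0.512, 0.0579, 0.1165]
ee_rot: [-0.164, 0.686, 0.168, 0.689]
ft_force: [2.5, -0.8, -3.0]
width: 0.193
```

Emit:
carry_out(motion="0 0 0 0 0;0 0 0 0 50;0 0 0 0 50;0 0 0 0 50")

```text
clock: 22.7
tool_pos: [0.5118, 0.0576, 0.1166]
ee_rot: [-0.164, 0.686, 0.168, 0.689]
ft_force: [0.4, -0.1, 0.3]
width: 0.499
```

Emit:
carry_out(motion="-5 0 0 0 50;-10 1 1 0 50;-15 4 4 0 50;-21 5.4 6 0 50;-21 5.4 6 0 50")

```text
clock: 23.2
tool_pos: [0.5407, 0.1327, 0.3305]
ee_rot: [-0.164, 0.685, 0.168, 0.69]
ft_force: [1.3, 0.9, -0.4]
width: 0.502
```

Run:
```python
from h import *
state()
p=viewer.camera("wrist"); cv2.imwrite("pics/w9.png",cv2.resize(p["frame"][100:390,150:470],None,fx=2,fy=2,interpolation=cv2.INTER_CUBIC))
np.savez("w9.npz",**{k:p[k] for k in ["extrinsics","fov_y","cx","cy","k1"]})
```

```text
23.2 [0.5407 0.1327 0.3305] w 0.502 F [ 1.3  0.9 -0.4]
x,y,z axes [[0.006, 0.008, -1.0], [-0.456, 0.89, 0.004], [0.89, 0.456, 0.009]]
```

View pics/w9.png

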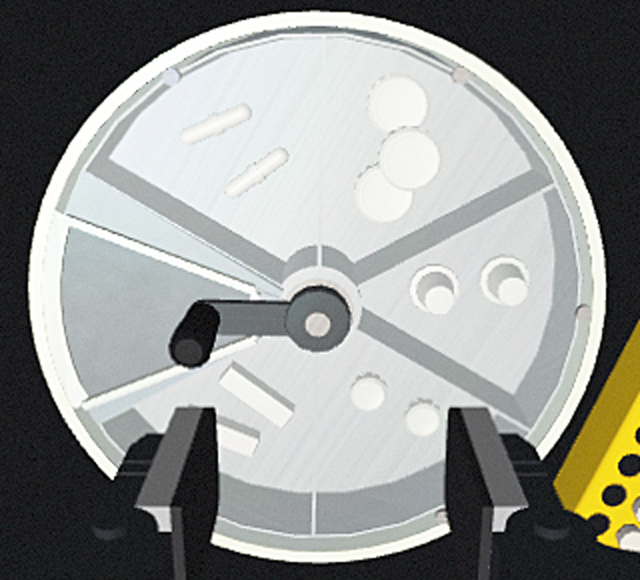

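The grey plate fills the whole opening. The three caps sit together in the bin at the upper right, at (395,145). One numeric check of the angle.

Run:
```python
from h import *
p={k:v for k,v in np.load("w9.npz").items()}
q=lambda u,v,z: unproj(p,u/2+150,v/2+100,z)
a=q(319,324,.097); print(a)
for n,u,v,z in [("wU",88,168,.072),("wUR",553,182,.072),("wT",323,37,.072),("wB",314,535,.072),("lowplate",100,412,.0735),("opUo",56,213,.083),("opLo",84,407,.083)]:
    X=q(u,v,z); d=X-a; print(n,X.round(4),np.degrees(np.arctan2(d[1],d[0])).round(1),np.hypot(d[0],d[1]).round(4))
```

```text
[0.56178919 0.08293641 0.097     ]
wU [0.4308 0.0955 0.072 ] 174.5 0.1316
wUR [0.6338 0.1912 0.072 ] 56.4 0.1301
wT [0.5042 0.2005 0.072 ] 116.1 0.1309
wB [ 0.6185 -0.0356  0.072 ] -64.4 0.1314
lowplate [ 0.4853 -0.0195  0.0735] -126.8 0.1279
opUo [0.4274 0.0716 0.083 ] -175.2 0.1349
opLo [ 0.4774 -0.0155  0.083 ] -130.6 0.1297
```

```bash
python3 -c "
from h import *
state(); print(job.close_job())"
```

```text
23.25 [0.5422 0.134  0.3336] w 0.498 F [-2.1  0.3  1.1]
x,y,z axes [[0.01, 0.009, -1.0], [-0.457, 0.89, 0.004], [0.89, 0.457, 0.013]]
the job is handed in; nothing more can be done
None
```

The white cap is in the bin of 32 mm caps, and the carousel's closed sector now covers the opening. I handed the job in at 23.3 s, with the gripper clear above the carousel.

**What I did:** I turned the crank clockwise until the 32 mm bin was under the opening, regripping once to correct a few degrees of overshoot. I then picked up the cap, released it through the opening, and turned on about 122° to shut it.

**Last checks:**
- **Bin position at the drop:** the bin was centred at about -152° and the opening at about -152.7°.
- **Cap:** the last picture shows three 32 mm caps together in one bin. The added cap rests partly on the other two.
- **Closed sector:** it is centred at about -154.3° and the opening at -152.9°. It overlaps the opening by about 4° or more on each side.

**What failed or disagreed:**
- **First grasp:** it closed on nothing and the cap did not move. In the wrist depth image the fingertips are close to the TCP, not 25 mm ahead of it as stated, so I went about 25 mm lower on the second try.
- **Release contact:** I read about 9 N of force as the fingers opened inside the opening. The tray had not moved afterwards.
- **Bystanders:** I did not re-measure the bottle, beaker and marker at the end, but no move came near them.

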